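Fetch the jar from behind the bottle and the canister

ROBOT

A 7-joint arm with a two-finger parallel gripper is mounted at the origin on the work surface. World frame = base frame: x ahead of the robot, y to its left, z up, the work surface at z = 0. Lengths are in m, angles in rad, forces in N, time in s.
With the tool pointing down it reaches from about 0.4 to 0.85 m from the base axis. Payload 6.9 kg.
Tool frame: the origin (TCP) lies at the very end of the fingers, on their centre line; the grasp point (between the pads) lies 19 mm behind it; z points along the fingers, x is the direction in which the jaws open and shut, and the axes are right-handed (so a half turn about z gives the same grasp; the last joint's range is limited). The gripper opens to 85 mm and grips with 20 to 120 N. Pads are 22 mm wide; open, the fingers measure 114 mm over their backs; the gripper's body (76 mm by 85 mm) begins 54 mm behind the grasp point. The pads swing forward as they close: fully open they stand 13 mm farther back than shut.
Start: joints at [-1.054, 0.507, -0.238, 1.5, 0.126, 1.149, -0.155], TCP at [0.25, 0.573, 0.231] pointing down, gripper open.
Joint ranges: [-3.08, 3.08], [-0.24, 2.05], [-1.43, 1.35], [0, 2.5], [-1.52, 4.66], [0.17, 1.96], [-2.89, 2.89]. Speed limits (rad/s): [2.39, 2.39, 3.14, 3.14, 3.14, 3.14, 3.14].

INTERFACE

Orientations are given as a unit quaternion [x, y, z, w].
In Python, from bench import env gives the robot as it stands.
- The arm moves only by the shell command python3 -m inch 'ROWS'. ROWS is JSON, a list that holds one entry, the list of rows, each a list of 7 numbers: the turn, a rotation vector about the world's x, y, z in degrees, then the shift along the world's x, y, z in cm, then the opening, from -1 (shut) to 1 (fully open). In form: [[[ax, ay, az, tx, ty, tz, gripper], ...]]. A call has 1 to 8 rows; each row is the pose to reach, as a shift and turn from the pose measured when the call began; what a row does not reach only later rows make up. A row lasts 1/10 s, in which the tool goes at most 50 mm and 8.59 degrees, less where a joint would pass 70% of its speed; a pose out of reach is approached as far as the arm can. A call with a gripper value outside its range is refused whole. The fingers move at their own pace and stop on an object; the grip force is fixed at half the most. Time passes only in rows, so rows that repeat a pose let the fingers close. It gives the time, the measured TCP pose, the force and the opening at its end, in the units of the state.
- env.sense(): the state, without advancing time (a new reading comes with each control period).
- env.capture(name): name is "scene" or "top"; returns the picture (480x640x3 uint8, red, green, blue); there is no depth.
- env.camera_info(name): a dict with "vfov" (degrees; the focal length in pixels is half the picture's height over the tangent of half this angle, whatever the lens; pixels are square), "cx", "cy" (the principal point, pixels), "distortion" ([k1, k2, p1, p2, k3] as OpenCV has them; the pictures are not rectified), "extrinsics" (4x4, takes a point from world to camera coordinates). Camera axes: x right, y down, z forward; pixel columns grow to the right and rows downward; lengths in m; the calibration is good to about 2 mm. A picture is of the moment at which its call begins. camera_info takes no time and is no camera call.
- env.hand_in(): hands the job in, once; it reports no verdict.
The state is a dict: "time_s": time; "joints": joint angles; "joint_vel": joint speeds; "joint_torque": joint torques, N m; "position": TCP position; "tcp_rot": TCP orientation; "contact_force": force on the tool from outside, world axes, zero at the start; "moment": the same for the moment, N m; "finger_gap": finger opening in m.
Only numpy, scipy, OpenCV 4.12 (cv2) and the standard library are available. Lean on these libraries where they do the work, as an engineer would, in place of code of your own. Each camera call takes 0.05 s, during which the arm holds its last target. There are 200 camera calls.

TASK

The short white jar is needed at the burner, but the brown bottle and the steel canister stand in front of it in the steel bay. First stand the bottle and the canister on the empty grey side tray, then set the jar on the middle of the small round dark plate in front of the burner, and only then put the bottle and the canister back into the bay, each upright on the spot where it stood at the start. Do not tip anything over, and leave the tip box, the vial and the stack of dishes where they are.

Things in the scene. Friction and masses are not known exactly. Their poses are not given: they have to be found in the camera images.
- bottle_center (a point): brown glass bottle with a black screw cap; body 60 mm diameter up to 85 mm above its foot, then a shoulder; 134 mm tall, 0.32 kg; the cap is 36 mm in diameter and fills the top 30 mm (37 to 67 mm above this point): grip it there. The point is on its axis, half-way up (67 mm above its foot); z is up along the axis. It stands on the bay floor, in the front row beside the canister (left or right varies).
- canister_center (a point): plain steel canister with a knobbed lid; 60 mm diameter, lid top 108 mm above its foot; the knob is a 30 mm diameter cylinder on the axis that fills the top 34 mm (37 to 71 mm above this point): grip it there; 142 mm tall overall, 0.38 kg. The point is on its axis, half-way up (71 mm above its foot); z is up along the axis. It stands on the bay floor, in the front row beside the bottle, about 70 mm from it axis to axis.
- jar_center (a point): short white lidded jar, 49 mm diameter over its lid (47 mm below), 64 mm tall, 0.15 kg; the point is on its axis, half-way up (32 mm above its foot); z is up. It stands on the bay floor behind the bottle and the canister (about 55 mm further from the robot), and free of obstacles on its two sides along the bay's y axis up to about 65 mm from its axis.
- bay: fixed open steel bay (tray), 156 x 256 mm outside, inside 150 mm along its x and 250 mm along its y; floor top 3 mm above the origin; rim 15 mm high at the front and sides, back wall 45 mm high. Origin: centre of its underside, on the table. Its x axis points from the front (robot side) to the back, z up; bottle and canister stand side by side along its y.
- tray: fixed grey plastic side tray, empty at the start, inside 210 mm along its x and 120 mm along its y, floor top 3 mm above the origin, rim 12 mm high, 3 mm thick; origin: centre of its underside, on the table; z up. Room for both things side by side along its x (for instance 50 mm either side of the origin). It is on the left or on the right of the bay.
- plate_top (a point): middle of the top face of the fixed dark steel round plate, 76 mm diameter, top 10 mm above the table, z up; a gas burner (unlit, fixed, 145 mm tall, foot 72 mm diameter) stands 115 mm away from the middle along this frame's x axis (away from the robot). It is on the side of the bay opposite to the tray.
- tipbox: bystander in the bay: closed pipette tip box, 80 x 70 x 50 mm, grey with a white lid, origin at the centre of its underside
- vial: bystander in the bay: small brown vial with a white cap, 25 mm diameter, 48 mm tall, origin at the centre of its underside
- dishes: bystander on the table between robot and bay: stack of four clear culture dishes with red-brown filling, 60 mm diameter, 58 mm tall, origin at the centre of its underside
Mind the look-alikes: they are no part of the job. Leave any turquoise or yellow look-alike of the part that bears jar_center alone. What is shaped like the part that bears canister_center but purple is not meant.

How it is judged:
On the way, in this order (a step that is already met when the one before it is completed fails the run):
1. bottle and canister both stand released on the side tray, the jar not yet taken (x of bottle_center in the frame of tray between -0.085 and 0.085 m and y of bottle_center in the frame of tray between -0.04 and 0.04 m and z of bottle_center in the frame of tray between 0.064 and 0.077 m and linear speed of each of bottle, canister below 0.02 m/s and angular speed of each of bottle, canister below 0.2 rad/s and angle between each of bottle_center, canister_center's own z axis and vertical below 0.15 rad and contact force between the fingers and bottle below 0.2 N and x of canister_center in the frame of tray between -0.085 and 0.085 m and y of canister_center in the frame of tray between -0.04 and 0.04 m and z of canister_center in the frame of tray between 0.068 and 0.081 m and contact force between the fingers and canister below 0.2 N and distance of jar_center from where it was at the start of the episode below 0.03 m), for 0.2 s.
2. the jar stands released on the middle of the plate, bottle and canister still on the side tray (horizontal distance between jar_center and plate_top below 0.012 m and z of jar_center in the frame of plate_top between 0.027 and 0.037 m and linear speed of each of jar, bottle, canister below 0.02 m/s and angular speed of each of jar, bottle, canister below 0.2 rad/s and angle between each of jar_center, bottle_center, canister_center's own z axis and vertical below 0.15 rad and contact force between the fingers and jar below 0.2 N and x of bottle_center in the frame of tray between -0.085 and 0.085 m and y of bottle_center in the frame of tray between -0.04 and 0.04 m and z of bottle_center in the frame of tray between 0.064 and 0.077 m and contact force between the fingers and bottle below 0.2 N and x of canister_center in the frame of tray between -0.085 and 0.085 m and y of canister_center in the frame of tray between -0.04 and 0.04 m and z of canister_center in the frame of tray between 0.068 and 0.081 m and contact force between the fingers and canister below 0.2 N), for 0.2 s.
At the end, for the whole second after the job is handed in: The jar stands upright on the round plate, its axis within 12 mm of the plate's middle; the bottle and the canister stand upright in the bay, each within 15 mm of where it stood at the start; all released and at rest (horizontal distance between jar_center and plate_top below 0.012 m and z of jar_center in the frame of plate_top between 0.027 and 0.037 m and linear speed of each of jar, bottle, canister below 0.02 m/s and angular speed of each of jar, bottle, canister below 0.2 rad/s and angle between each of jar_center, bottle_center, canister_center's own z axis and vertical below 0.15 rad and contact force between the fingers and jar below 0.2 N and distance of each of bottle_center, canister_center from where it was at the start of the episode below 0.015 m and contact force between the fingers and bottle below 0.2 N and contact force between the fingers and canister below 0.2 N); the robot touches nothing.
It fails at once if the bottle, the canister or the jar is tipped over (more than about 35 degrees) (angle between any of bottle_center, canister_center, jar_center's own z axis and vertical above 0.6 rad).
It fails at once if the tip box is moved by more than 20 mm or tipped over (distance of tipbox from where it was at the start of the episode above 0.02 m or angle between tipbox's own z axis and vertical above 0.5 rad).
It fails at once if the vial is moved by more than 20 mm or tipped over (distance of vial from where it was at the start of the episode above 0.02 m or angle between vial's own z axis and vertical above 0.5 rad).
It fails at once if the stack of dishes is moved by more than 20 mm or tipped over (distance of dishes from where it was at the start of the episode above 0.02 m or angle between dishes's own z axis and vertical above 0.5 rad).
It also fails if it takes over 125 s, if anything falls off the work surface, if the arm or the gripper's body presses on something with over 40 N, if the wrist force passes 120 N, or if a joint passes its speed limit or range.

## Working session

There is one attempt and no reset: what is moved stays moved. The work goes in short steps, Python scripts to look and compute and a shell command to move; the robot and the scene stay as the last step left them, time stands still between calls to the robot, and variables do not carry over. Pictures are saved under pics/ and viewed, about 12 in all and at most 16, crops included, and the job is handed in when it is done.

```bash
mkdir -p pics; ls; python3 - <<'E'
from bench import env
import cv2,numpy as np
print(env.sense())
for n in("scene","top"):
    im=env.capture(n); cv2.imwrite(f"pics/{n}0.png",im[:,:,::-1]); print(n,env.camera_info(n))
E
```

```text
pics
{'time_s': 0.0, 'joints': array([-1.05452609,  0.50832677, -0.23753024,  1.50118285,  0.12564815,
        1.1488741 , -0.15483862]), 'joint_vel': array([ 2.18872302e-03, -9.16561925e-04,  2.12314781e-03, -6.90761961e-05,
        1.49882389e-03, -8.57666829e-04, -1.39721397e-04]), 'joint_torque': array([-8.76165086e-04, -6.20590138e+01, -2.18692750e+00, -2.49648070e+01,
        1.27393307e-02,  1.17750705e-02,  1.08983073e-05]), 'position': array([0.24941647, 0.57250651, 0.23041946]), 'tcp_rot': array([ 8.36463956e-01,  5.48021198e-01, -7.59822912e-04,  4.89865498e-04]), 'contact_force': array([ 1.47176001, -0.08059308,  0.80713954]), 'moment': array([0.01632465, 0.02300975, 0.06396812]), 'finger_gap': 0.08509628907139713}
scene {'vfov': 48.42116697227239, 'cx': 318.983216673565, 'cy': 232.84972293389535, 'distortion': array([-0.09540953,  0.        ,  0.        ,  0.        ,  0.        ]), 'extrinsics': array([[ 0.68831522,  0.72536551, -0.00818755, -0.44698611],
       [ 0.56001361, -0.53851568, -0.62959162, -0.30409934],
       [-0.46109317,  0.42877236, -0.7768831 ,  1.31168872],
       [ 0.        ,  0.        ,  0.        ,  1.        ]])}
top {'vfov': 52.32895442816338, 'cx': 318.8396960499231, 'cy': 237.75149805389984, 'distortion': array([-0.11029585,  0.        ,  0.        ,  0.        ,  0.        ]), 'extrinsics': array([[-0.02612138, -0.99964195, -0.00580058,  0.02604033],
       [-0.99465426,  0.02657007, -0.09978446,  0.6320379 ],
       [ 0.09990285,  0.00316306, -0.99499217,  0.949329  ],
       [ 0.        ,  0.        ,  0.        ,  1.        ]])}
```

View pics/scene0.png

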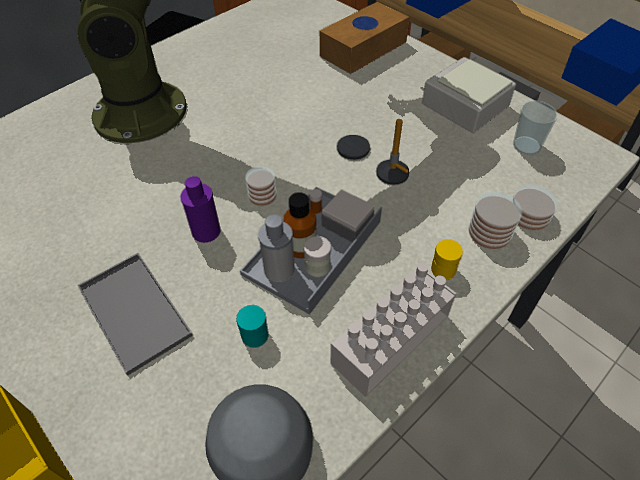

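View pics/top0.png

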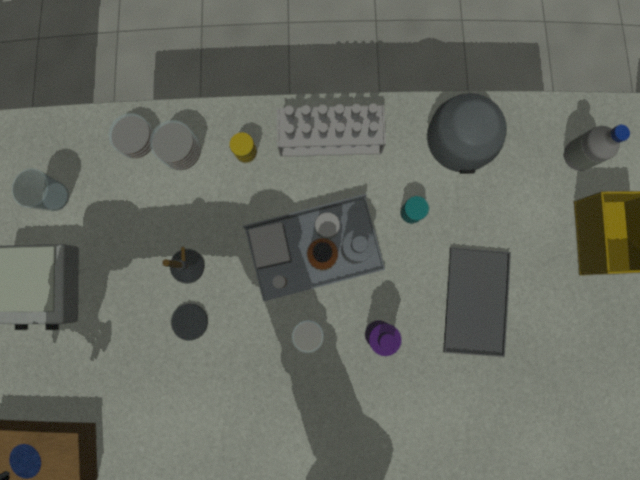

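```bash
cat > h.py <<'E'
import cv2,numpy as np
def cam(env,n):
    c=env.camera_info(n);f=240/np.tan(np.radians(c['vfov']/2))
    K=np.array([[f,0,c['cx']],[0,f,c['cy']],[0,0,1.]]);return K,np.array(c['distortion']),np.array(c['extrinsics'])
def ray(env,n,uv,z):
    K,d,E=cam(env,n);p=cv2.undistortPoints(np.array(uv,float).reshape(-1,1,2),K,d).reshape(-1,2)
    D=np.c_[p,np.ones(len(p))]@E[:3,:3];C=-E[:3,:3].T@E[:3,3]
    return C+D*((z-C[2])/D[:,2])[:,None]
def proj(env,n,P):
    K,d,E=cam(env,n);return cv2.projectPoints(np.array(P,float).reshape(-1,1,3),cv2.Rodrigues(E[:3,:3])[0],E[:3,3],K,d)[0].reshape(-1,2)
def crop(im,x,y,w,h,s,fn):
    c=cv2.resize(im[y:y+h,x:x+w,::-1],None,fx=s,fy=s,interpolation=cv2.INTER_CUBIC)
    for k in range(0,w,10):
        if (x+k)%10==0: cv2.line(c,(k*s,0),(k*s,12 if (x+k)%50 else 25),(0,255,255),1)
    for k in range(0,h,10): cv2.line(c,(0,k*s),(12 if (y+k)%50 else 25,k*s),(0,255,255),1)
    cv2.imwrite(fn,c)
E
python3 - <<'E'
from bench import env
from h import *
t=cv2.imread('pics/top0.png')[:,:,::-1]; s=cv2.imread('pics/scene0.png')[:,:,::-1]
crop(t,240,190,150,120,5,'pics/ct.png'); crop(s,235,170,150,150,4,'pics/cs.png')
hsv=cv2.cvtColor(t,cv2.COLOR_RGB2HSV)
def blobs(m,n,lo=60):
    k,_,st,ce=cv2.connectedComponentsWithStats(m.astype(np.uint8))
    for i in range(1,k):
        if st[i,4]>lo: print(n,st[i],ce[i].round(1))
g=t.max(2)
blobs(g<60,'dark')
E
```

```text
dark [ 428   94   68   79 1085] [447.8 138.2]
dark [606 128  10  12  65] [611.  133.5]
dark [565 130  26  28 291] [576.6 144.2]
dark [ 576  195   30   79 1878] [590.8 235.3]
dark [625 198  15  72 855] [633.3 232.1]
dark [319 203  23   8  65] [330.1 206.4]
dark [244 214  54  16 207] [270.3 221.2]
dark [257 224  35  47 167] [279.9 254.7]
dark [310 234  24  29 460] [322. 249.]
dark [  63  245   16   78 1032] [ 70.5 283.9]
dark [168 249  36  33 851] [186.8 265.5]
dark [447 254  62 101 287] [491.1 325.4]
dark [172 304  35  35 979] [189.3 321.1]
dark [365 320  22  23 139] [372.6 327.4]
dark [ 46 323  13   7  77] [ 52.1 326.4]
dark [ 15 324  13   6  61] [ 20.7 326.5]
dark [   0  419   98   61 1827] [ 65.5 439.5]
dark [  0 471  10   9  71] [  4.4 475.6]
```

View pics/ct.png

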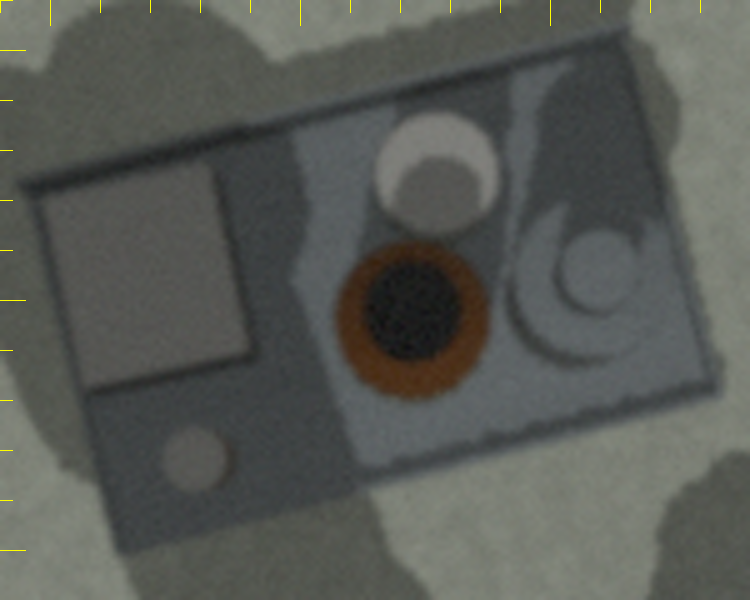

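View pics/cs.png

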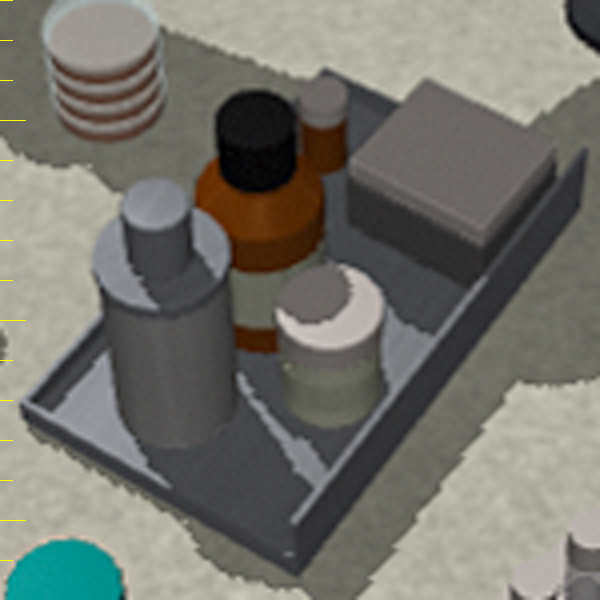

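```bash
python3 - <<'E'
from bench import env
from h import *
np.set_printoptions(precision=4,suppress=True)
T=lambda uv,z:ray(env,'top',uv,z)
S=lambda uv,z:ray(env,'scene',uv,z)
for n,a,b,z in[('cap',(322.4,252),(299.2,198),.137),('knob',(360,244.2),(274.2,221),.145),('jar',(327.6,224.8),(317.5,246.5),.067)]:
    print(n,T(a,z)[0],S(b,z)[0])
print('plate',T((189.3,321.1),.01),S((353.5,146.5),.01))
b=np.r_[T([(263.6,301),(383.6,268.4)],.015),T([(365.4,196.4),(244.4,227.4)],.045)];print('bay',b,b.mean(0))
t=T([(451,247),(509,250),(503,355),(444,351)],.012);print('tray',t,t.mean(0), S([(138,255),(192,337),(130,374),(80,287)],.012).mean(0))
print('vial',T((278.8,282),.051),'dishes',T((307.5,336.5),.058),'purple',T((387,338),.14),'burnerfoot',T((186.8,265.5),.02))
q=env.sense()['tcp_rot']
from scipy.spatial.transform import Rotation as R
print(R.from_quat(q).as_matrix())
print(proj(env,'scene',[env.sense()['position']]))
for n,z,e in[('plate scene',.01,0)]:
    s=cv2.imread('pics/scene0.png');m=(s.max(2)<60).astype(np.uint8)
    k,_,st,ce=cv2.connectedComponentsWithStats(m)
    for i in range(1,k):
        if st[i,4]>200 and 330<ce[i][0]<420 and 120<ce[i][1]<190: print(st[i],ce[i],S(ce[i],.01))
E
```

```text
cap [0.5962 0.0033 0.137 ] [0.5941 0.0063 0.137 ]
knob [ 0.6077 -0.0637  0.145 ] [ 0.6095 -0.0636  0.145 ]
jar [ 0.6538 -0.0084  0.067 ] [ 0.6545 -0.0077  0.067 ]
plate [[0.4706 0.2786 0.01  ]] [[0.4713 0.2769 0.01  ]]
bay [[ 0.5085  0.1245  0.015 ]
 [ 0.5681 -0.1206  0.015 ]
 [ 0.7118 -0.086   0.045 ]
 [ 0.6558  0.157   0.045 ]] [0.6111 0.0187 0.03  ]
tray [[ 0.6081 -0.2621  0.012 ]
 [ 0.5984 -0.3843  0.012 ]
 [ 0.3839 -0.3603  0.012 ]
 [ 0.3972 -0.2381  0.012 ]] [ 0.4969 -0.3112  0.012 ] [ 0.5015 -0.3139  0.012 ]
vial [[0.5458 0.0898 0.051 ]] dishes [[0.4395 0.0361 0.058 ]] purple [[ 0.4412 -0.1063  0.14  ]] burnerfoot [[0.584  0.2803 0.02  ]]
[[ 0.3994  0.9168 -0.0006]
 [ 0.9168 -0.3994 -0.0014]
 [-0.0016  0.     -1.    ]]
[[375.977  -21.9975]]
[337 135  33  25 639] [353.0626 146.964 ] [[0.4717 0.275  0.01  ]]
[377 155  32  30 539] [391.6865 172.5436] [[0.5869 0.2763 0.01  ]]
```

Jar, bottle and canister are clear in both views (top-view pixels: cap 322,252; knob 360,244; jar 328,225; plate 189,321; tray 477,301). The two views agree within about 4 mm. Now I'll move above the bottle with the jaws along the bay's x (yaw 13.4°).

```bash
python3 -m inch '[[[0,0,-6.5,2,-3.5,1.2,1],[0,0,-13,4,-7,2.4,1],[0,0,-20,6,-10.5,3.6,1],[0,0,-26.5,8,-14,4.8,1],[0,0,-33,10.5,-17.5,6,1],[0,0,-40,12.5,-21,7.2,1],[0,0,-46.5,15,-24.5,8.4,1],[0,0,-53,17,-28,9.5,1]]]'
```

```text
time_s: 0.9
position: [0.4204, 0.2908, 0.3259]
tcp_rot: [0.993, 0.115, -0.001, 0.0]
contact_force: [0.5, 0.8, -0.3]
finger_gap: 0.0855
```

```bash
python3 -m inch '[[[0,0,0,2.5,-4,0,1],[0,0,0,5,-8.2,0,1],[0,0,0,7.5,-12.3,-1,1],[0,0,0,10,-16.4,-2,1],[0,0,0,12.5,-20.5,-3,1],[0,0,0,15,-24.6,-5,1],[0,0,0,17.45,-28.6,-7,1],[0,0,0,17.45,-28.6,-8,1]]]'
python3 - <<'E'
from bench import env
from h import *
s=env.sense();print(s['position'],s['tcp_rot'],s['joints'])
t=env.capture('top');cv2.imwrite('pics/t1.png',t[:,:,::-1]);c=env.capture('scene')
a=np.hstack([cv2.resize(t[170:320,220:420],None,fx=2,fy=2),cv2.resize(c[60:310,200:400],(400,500))[:300]])
crop(c,200,80,200,230,3,'pics/s1.png')
E
```

```text
time_s: 1.7
position: [0.5959, -0.0028, 0.2436]
tcp_rot: [0.994, 0.11, -0.002, 0.002]
contact_force: [-0.6, -0.1, 0.2]
finger_gap: 0.0853
[ 0.59591186 -0.00277835  0.24355046] [ 0.99388569  0.11037354 -0.00191036  0.0022971 ] [-0.1531373   0.45454164  0.17869601  1.56165345 -0.08061335  1.13620207
  0.26319014]
```

View pics/s1.png

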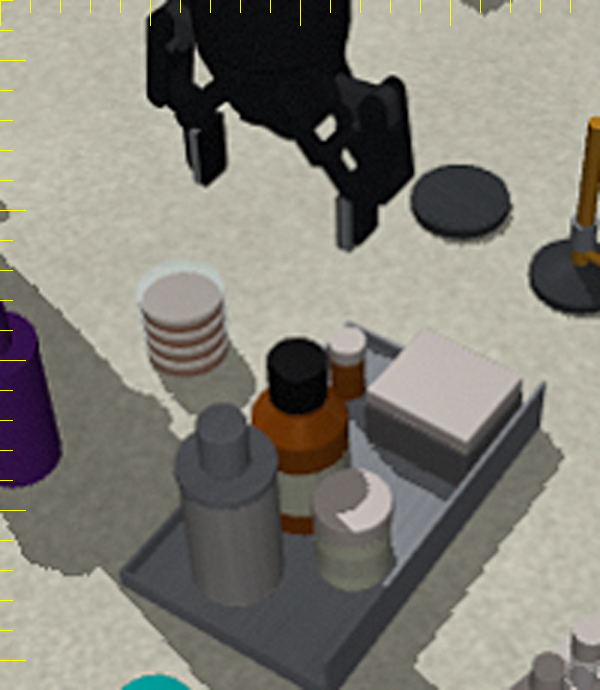

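```bash
python3 -m inch '[[[0,0,0.7,-0.1,0.7,0,1],[0,0,0.7,-0.1,0.7,-2,1],[0,0,0.7,-0.1,0.7,-4,1],[0,0,0.7,-0.1,0.7,-6,1],[0,0,0.7,-0.1,0.7,-8,1],[0,0,0.7,-0.1,0.7,-9,1],[0,0,0.7,-0.1,0.7,-9,1],[0,0,0.7,-0.1,0.7,-9,1]]]'; python3 -c "
from bench import env
print(env.sense()['position'])"
```

```text
time_s: 2.6
position: [0.5933, 0.0113, 0.1545]
tcp_rot: [0.993, 0.12, -0.002, 0.0]
contact_force: [-0.4, 0.1, -0.4]
finger_gap: 0.0855
[0.59332568 0.01129702 0.15449244]
```

```bash
python3 -m inch '[[[0,0,0,0.15,-0.65,0,1],[0,0,0,0.15,-0.65,0,1],[0,0,0,0.15,-0.65,0,1],[0,0,0,0.15,-0.65,0,1]]]'; for i in 1 2 3; do python3 -c "
from bench import env
env.capture('top');print(env.sense()['position'])"; done
```

```text
time_s: 3.0
position: [0.5949, 0.0047, 0.1548]
tcp_rot: [0.993, 0.12, -0.002, 0.0]
contact_force: [0.3, -0.0, -0.1]
finger_gap: 0.0853
[0.59486699 0.00478871 0.15465958]
[0.59481875 0.00482714 0.15456637]
[0.59479016 0.00482747 0.15449182]
```

```bash
python3 -m inch '[[[0,0,0,0,0,-1.2,1],[0,0,0,0,0,-2.4,1],[0,0,0,0,0,-3.6,1],[0,0,0,0,0,-4.6,1],[0,0,0,0,0,-4.9,1],[0,0,0,0,0,-4.9,1]]]' && python3 -m inch '[[[0,0,0,0,0,0,0.2],[0,0,0,0,0,0,-0.2],[0,0,0,0,0,0,-0.6],[0,0,0,0,0,0,-1],[0,0,0,0,0,0,-1],[0,0,0,0,0,0,-1],[0,0,0,0,0,0,-1],[0,0,0,0,0,0,-1]]]'
```

```text
time_s: 3.75
position: [0.5944, 0.0048, 0.1047]
tcp_rot: [0.993, 0.12, -0.003, -0.0]
contact_force: [-0.4, 0.5, 0.2]
finger_gap: 0.0856
time_s: 4.55
position: [0.595, 0.0049, 0.1053]
tcp_rot: [0.993, 0.12, -0.002, 0.0]
contact_force: [0.5, -0.1, 4.4]
finger_gap: 0.0345
```

```bash
python3 -m inch '[[[0,0,0,0,0,1,-1],[0,0,0,0,0,3,-1],[0,0,0,0,0,5.5,-1],[0,0,0,0,0,8.5,-1],[0,0,0,0,0,11.5,-1],[0,0,0,0,0,14.5,-1],[0,0,0,0,0,16.5,-1],[0,0,0,0,0,17.5,-1]]]' && python3 -m inch '[[[0,0,0,0,0,0,-1],[0,0,0,-0.3,-2,0,-1],[0,0,0,-0.9,-6,0,-1],[0,0,0,-1.5,-10,0,-1],[0,0,0,-2.1,-14,0,-1],[0,0,0,-2.7,-18,0,-1],[0,0,0,-3.2,-22,0,-1],[0,0,0,-3.6,-25,0,-1]]]' && python3 -m inch '[[[0,0,0,0,0,0,-1],[0,0,0,0,0,0,-1],[0,0,0,0,0,0,-1]]]'
```

```text
time_s: 5.35
position: [0.595, 0.0047, 0.2821]
tcp_rot: [0.993, 0.12, -0.002, 0.0]
contact_force: [0.2, 0.2, -3.8]
finger_gap: 0.0344
time_s: 6.15
position: [0.5571, -0.2481, 0.2803]
tcp_rot: [0.993, 0.119, -0.004, -0.0]
contact_force: [0.5, 0.0, -3.8]
finger_gap: 0.0347
time_s: 6.45
position: [0.5572, -0.2464, 0.2791]
tcp_rot: [0.993, 0.119, -0.004, -0.001]
contact_force: [0.5, 0.3, -3.2]
finger_gap: 0.0346
```

```bash
python3 -m inch '[[[0,0,0,-0.4,-3,0,-1],[0,0,0,-0.9,-6,-1,-1],[0,0,0,-0.9,-7.1,-4,-1],[0,0,0,-0.9,-7.1,-7,-1],[0,0,0,-0.9,-7.1,-10,-1],[0,0,0,-0.9,-7.1,-13,-1],[0,0,0,-0.9,-7.1,-15,-1],[0,0,0,-0.9,-7.1,-15.5,-1]]]' && python3 -m inch '[[[0,0,0,0,0,0,-1],[0,0,0,0,0,0,-1]]]'
```

```text
time_s: 7.25
position: [0.5477, -0.3145, 0.1212]
tcp_rot: [0.993, 0.121, -0.006, -0.003]
contact_force: [-0.9, 0.0, -4.3]
finger_gap: 0.0345
time_s: 7.45
position: [0.5485, -0.3135, 0.1218]
tcp_rot: [0.993, 0.122, -0.006, -0.003]
contact_force: [-0.3, 0.5, -3.5]
finger_gap: 0.0345
```

```bash
python3 - <<'E'
from bench import env
from h import *
t=env.capture('top');c=env.capture('scene')
a=np.hstack([cv2.resize(t[220:380,380:540],(400,400)),cv2.resize(c[180:400,60:280],(400,400))])
cv2.imwrite('pics/p2.png',a[:,:,::-1])
E
```

```text
(no output)
```

View pics/p2.png

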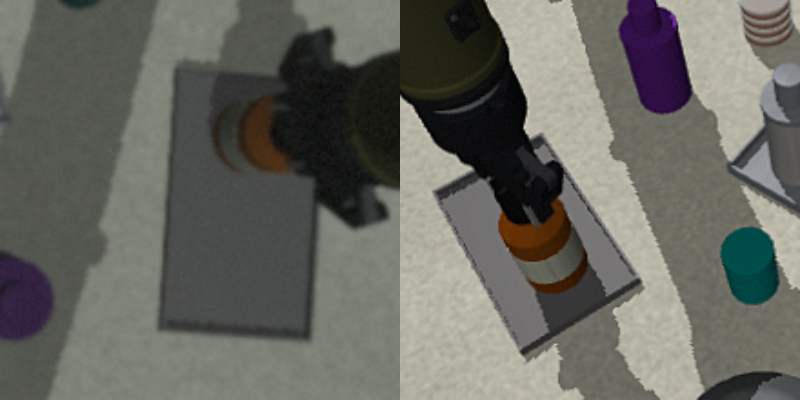

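The held bottle stands upright over the far half of the tray, clear of its rims. I'll lower it and release.

```bash
python3 -m inch '[[[0,0,0,0,0,-0.6,-1],[0,0,0,0,0,-1.1,-1],[0,0,0,0,0,-1.4,-1],[0,0,0,0,0,-1.6,-1],[0,0,0,0,0,-1.65,-1],[0,0,0,0,0,-1.65,-1]]]' 
```

```text
time_s: 8.15
position: [0.5485, -0.3145, 0.1058]
tcp_rot: [0.993, 0.121, -0.005, -0.003]
contact_force: [0.3, -0.4, -3.3]
finger_gap: 0.0341
```

```bash
python3 -m inch '[[[0,0,0,0,0,-0.1,-1],[0,0,0,0,0,-0.1,-1],[0,0,0,0,0,-0.1,-1]]]';python3 -m inch '[[[0,0,0,0,0,-0.1,-1],[0,0,0,0,0,-0.1,-1],[0,0,0,0,0,-0.1,-1]]]' 
```

```text
time_s: 8.45
position: [0.5487, -0.3146, 0.1054]
tcp_rot: [0.993, 0.121, -0.005, -0.002]
contact_force: [-0.5, 0.6, 2.2]
finger_gap: 0.0342
time_s: 8.75
position: [0.5488, -0.3147, 0.1054]
tcp_rot: [0.993, 0.121, -0.004, -0.002]
contact_force: [-1.8, 1.4, 5.4]
finger_gap: 0.0345
```

Landed at z = 0.1054. Release and rise, then go above the canister.

```bash
python3 -m inch '[[[0,0,0,0,0,0,-0.5],[0,0,0,0,0,0,0],[0,0,0,0,0,0,0.5],[0,0,0,0,0,0,1],[0,0,0,0,0,0,1],[0,0,0,0,0,0,1],[0,0,0,0,0,0,1]]]';python3 -m inch '[[[0,0,0,0,0,1,1],[0,0,0,0,0,3,1],[0,0,0,0,0,6,1],[0,0,0,0,0,9,1],[0,0,0,0.5,2,12,1],[0,0,0,1.5,6,13,1],[0,0,0,2.5,10,13,1],[0,0,0,3.5,14,13,1]]]' 
python3 -m inch '[[[0,0,0,0.5,2.5,0,1],[0,0,0,1,5,0,1],[0,0,0,1.5,8,0,1],[0,0,0,2,10,-1,1],[0,0,0,2.2,11,-2,1],[0,0,0,2.2,11,-3,1],[0,0,0,2.2,11,-3,1],[0,0,0,2.2,11,-3,1]]]' 
```

```text
time_s: 9.45
position: [0.5488, -0.3147, 0.1054]
tcp_rot: [0.993, 0.121, -0.005, -0.002]
contact_force: [0.0, -0.2, -0.1]
finger_gap: 0.0852
time_s: 10.25
position: [0.5842, -0.1736, 0.237]
tcp_rot: [0.993, 0.121, -0.003, -0.002]
contact_force: [0.6, 0.3, -1.0]
finger_gap: 0.0853
time_s: 11.05
position: [0.6058, -0.0656, 0.2069]
tcp_rot: [0.993, 0.119, -0.004, -0.001]
contact_force: [0.9, 0.1, 0.3]
finger_gap: 0.0854
```

```bash
python3 -m inch '[[[0,0,0,0.3,0.2,0,1],[0,0,0,0.3,0.2,-2,1],[0,0,0,0.3,0.2,-4,1],[0,0,0,0.3,0.2,-6,1],[0,0,0,0.3,0.2,-7.5,1],[0,0,0,0.3,0.2,-8.5,1],[0,0,0,0.3,0.2,-9,1],[0,0,0,0.3,0.2,-9,1]]]'; python3 -m inch '[[[0,0,0,0,0,-0.1,0.2],[0,0,0,0,0,-0.1,-0.2],[0,0,0,0,0,-0.1,-0.6],[0,0,0,0,0,-0.1,-1],[0,0,0,0,0,-0.1,-1],[0,0,0,0,0,-0.1,-1],[0,0,0,0,0,-0.1,-1],[0,0,0,0,0,-0.1,-1]]]'
```

```text
time_s: 11.85
position: [0.6088, -0.0639, 0.1167]
tcp_rot: [0.993, 0.119, -0.004, -0.001]
contact_force: [0.1, -0.2, 0.3]
finger_gap: 0.0853
time_s: 12.65
position: [0.609, -0.064, 0.1164]
tcp_rot: [0.993, 0.119, -0.004, -0.001]
contact_force: [-0.8, -0.3, 5.9]
finger_gap: 0.0283
```

```bash
python3 -m inch '[[[0,0,0,0,0,1,-1],[0,0,0,0,0,3,-1],[0,0,0,0,0,5.5,-1],[0,0,0,0,0,8.5,-1],[0,0,0,0,0,11.5,-1],[0,0,0,0,0,14.5,-1],[0,0,0,0,0,16.5,-1],[0,0,0,0,0,17.5,-1]]]' && python3 -m inch '[[[0,0,0,-0.5,-1,0,-1],[0,0,0,-2,-3,0,-1],[0,0,0,-4,-6,0,-1],[0,0,0,-6,-9,0,-1],[0,0,0,-8,-12,0,-1],[0,0,0,-10.5,-15.5,0,-1],[0,0,0,-13,-19,0,-1],[0,0,0,-15,-22,0,-1]]]' && python3 -m inch '[[[0,0,0,-1,-1.5,0,-1],[0,0,0,-1,-2,0,-1],[0,0,0,-1,-2.2,0,-1]]]'
```

```text
time_s: 13.45
position: [0.6093, -0.0641, 0.2935]
tcp_rot: [0.993, 0.119, -0.003, -0.001]
contact_force: [0.5, -0.5, -3.8]
finger_gap: 0.0284
time_s: 14.25
position: [0.456, -0.2863, 0.2921]
tcp_rot: [0.993, 0.118, -0.004, -0.001]
contact_force: [0.5, 0.1, -4.0]
finger_gap: 0.0287
time_s: 14.55
position: [0.4449, -0.3089, 0.2911]
tcp_rot: [0.993, 0.117, -0.005, -0.002]
contact_force: [0.2, 0.1, -3.0]
finger_gap: 0.0286
```

```bash
python3 -m inch '[[[0,0,0,0.4,0.3,-1,-1],[0,0,0,0.4,0.3,-4,-1],[0,0,0,0.4,0.3,-7,-1],[0,0,0,0.4,0.3,-10,-1],[0,0,0,0.4,0.3,-13,-1],[0,0,0,0.4,0.3,-15.5,-1],[0,0,0,0.4,0.3,-16.5,-1],[0,0,0,0.4,0.3,-16.8,-1]]]' && python3 -m inch '[[[0,0,0,0,0,-0.3,-1],[0,0,0,0,0,-0.4,-1],[0,0,0,0,0,-0.5,-1],[0,0,0,0,0,-0.5,-1]]]'
```

```text
time_s: 15.35
position: [0.449, -0.3044, 0.1215]
tcp_rot: [0.993, 0.118, -0.006, -0.003]
contact_force: [-1.2, -0.1, -2.8]
finger_gap: 0.0282
time_s: 15.75
position: [0.4492, -0.3045, 0.1171]
tcp_rot: [0.993, 0.118, -0.005, -0.003]
contact_force: [0.1, 0.3, -3.7]
finger_gap: 0.0283
```

```bash
python3 -m inch '[[[0,0,0,0,0,-0.1,-1],[0,0,0,0,0,-0.1,-1],[0,0,0,0,0,-0.1,-1]]]'; python3 -m inch '[[[0,0,0,0,0,-0.1,-1],[0,0,0,0,0,-0.1,-1],[0,0,0,0,0,-0.1,-1]]]'
```

```text
time_s: 16.05
position: [0.4495, -0.3047, 0.1165]
tcp_rot: [0.993, 0.118, -0.005, -0.002]
contact_force: [-0.6, -0.6, -1.7]
finger_gap: 0.0284
time_s: 16.35
position: [0.4495, -0.3051, 0.1164]
tcp_rot: [0.993, 0.118, -0.005, -0.002]
contact_force: [-2.7, 1.1, 6.3]
finger_gap: 0.0282
```

```bash
python3 -m inch '[[[0,0,0,0,0,0,-0.5],[0,0,0,0,0,0,0],[0,0,0,0,0,0,0.5],[0,0,0,0,0,0,1],[0,0,0,0,0,0,1],[0,0,0,0,0,0,1],[0,0,0,0,0,0,1]]]';python3 -m inch '[[[0,0,0,0,0,1,1],[0,0,0,0,0,3,1],[0,0,0,0,0,6,1],[0,0,0,0,0,9,1],[0,0,0,0,0,12,1],[0,0,0,0,0,13,1],[0,0,0,0,0,13,1],[0,0,0,0,0,13,1]]]'
python3 - <<'E'
from bench import env
from h import *
t=env.capture('top');c=env.capture('scene')
a=np.hstack([cv2.resize(t[190:350,360:520],(400,400)),cv2.resize(c[180:400,60:280],(400,400))])
cv2.imwrite('pics/p3.png',a[:,:,::-1])
E
```

```text
time_s: 17.05
position: [0.4495, -0.3051, 0.1164]
tcp_rot: [0.993, 0.118, -0.005, -0.002]
contact_force: [-0.3, -0.0, -0.7]
finger_gap: 0.0856
time_s: 17.85
position: [0.4492, -0.3047, 0.2458]
tcp_rot: [0.993, 0.118, -0.005, -0.002]
contact_force: [1.0, -0.0, -0.1]
finger_gap: 0.0855
```

View pics/p3.png

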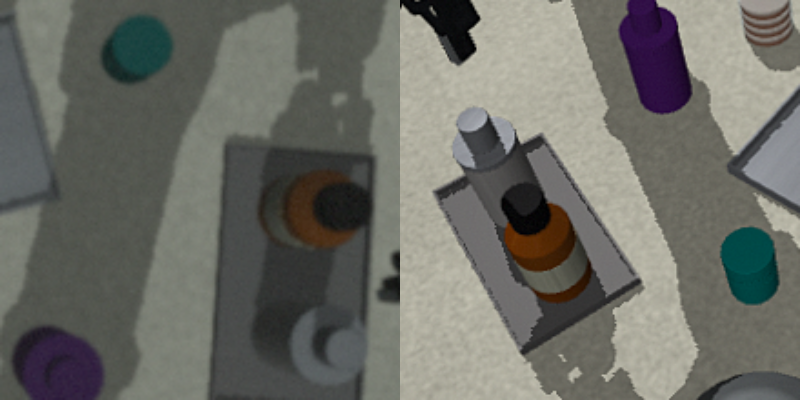

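Both stand upright on the tray. I'll measure the jar again now that it is unobstructed, and start turning the gripper towards it.

```bash
python3 -m inch '[[[0,0,8,1,2,0,1],[0,0,16,3,4.5,0,1],[0,0,24,5,7,0,1],[0,0,32,7,9.5,0,1],[0,0,40,9,12,0,1],[0,0,48,10,14,0,1],[0,0,56,11,15,0,1],[0,0,64,11,15,0,1]]]';
python3 - <<'E'
from bench import env
from h import *
t=env.capture('top');c=env.capture('scene')
a=np.hstack([cv2.resize(t[190:290,270:370],(400,400),interpolation=2),cv2.resize(c[190:290,270:370],(400,400),interpolation=2)])
cv2.imwrite('pics/p4.png',a[:,:,::-1]); print(env.sense()['position'],env.sense()['joints'])
E
```

```text
time_s: 18.75
position: [0.5599, -0.1516, 0.2434]
tcp_rot: [0.777, 0.63, -0.006, -0.001]
contact_force: [-0.0, -0.7, 0.1]
finger_gap: 0.0854
[ 0.5586082  -0.15399081  0.24359767] [ 0.24192275  0.42593777 -0.03251593  1.59820734  0.02582693  1.12736747
  1.55735566]
```

View pics/p4.png

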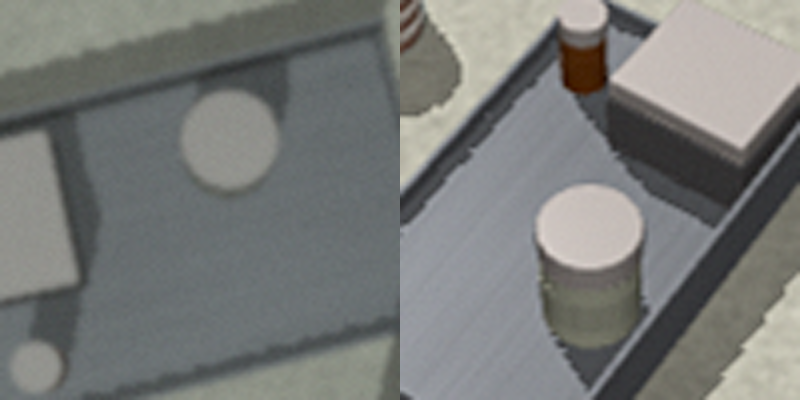

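```bash
python3 -m inch '[[[0,0,6,2,3,0,1],[0,0,12,4,6.5,0,1],[0,0,18,6,10,0,0.65],[0,0,24,8,13,-1,0.65],[0,0,25.3,9.5,14.5,-3,0.65],[0,0,25.3,9.5,14.5,-5,0.65],[0,0,25.3,9.5,14.5,-7,0.65],[0,0,25.3,9.5,14.5,-9,0.65]]]'; python3 -m inch '[[[0,0,0,0,0,-0.5,0.65],[0,0,0,0,0,-0.5,0.65],[0,0,0,0,0,-0.5,0.65]]]'
```

```text
time_s: 19.65
position: [0.653, -0.0095, 0.1517]
tcp_rot: [0.624, 0.781, -0.008, 0.0]
contact_force: [-0.0, -0.6, 0.4]
finger_gap: 0.0705
time_s: 19.95
position: [0.6533, -0.0099, 0.1472]
tcp_rot: [0.625, 0.781, -0.007, 0.001]
contact_force: [0.9, 0.4, -0.2]
finger_gap: 0.0708
```

```bash
python3 -m inch '[[[0.7,-0.4,0.5,0.07,0.2,-1,0.65],[0.7,-0.4,0.5,0.07,0.2,-3,0.65],[0.7,-0.4,0.5,0.07,0.2,-5,0.65],[0.7,-0.4,0.5,0.07,0.2,-7,0.65],[0.7,-0.4,0.5,0.07,0.2,-9,0.65],[0.7,-0.4,0.5,0.07,0.2,-10.8,0.65],[0.7,-0.4,0.5,0.07,0.2,-11.8,0.65],[0.7,-0.4,0.5,0.07,0.2,-12,0.65]]]'; python3 -m inch '[[[0,0,0,0,0,0,0.65],[0,0,0,0,0,0,0.65]]]'
```

```text
time_s: 20.75
position: [0.6539, -0.008, 0.0269]
tcp_rot: [0.622, 0.783, -0.001, -0.001]
contact_force: [0.2, -0.3, 0.1]
finger_gap: 0.07
time_s: 20.95
position: [0.6547, -0.008, 0.0281]
tcp_rot: [0.622, 0.783, -0.0, 0.0]
contact_force: [0.5, 0.1, 0.1]
finger_gap: 0.0707
```

```bash
python3 -m inch '[[[0,0,0,0,0,-0.1,0.3],[0,0,0,0,0,-0.1,0],[0,0,0,0,0,-0.1,-0.3],[0,0,0,0,0,-0.1,-1],[0,0,0,0,0,-0.1,-1],[0,0,0,0,0,-0.1,-1],[0,0,0,0,0,-0.1,-1],[0,0,0,0,0,-0.1,-1]]]'; python3 -m inch '[[[0,0,0,0,0,0.5,-1],[0,0,0,0,0,1.5,-1],[0,0,0,0,0,3.5,-1],[0,0,0,0,0,6.5,-1],[0,0,0,0,0,9.5,-1],[0,0,0,0,0,12.5,-1],[0,0,0,0,0,15.5,-1],[0,0,0,0,0,17,-1]]]'
```

```text
time_s: 21.75
position: [0.6555, -0.0079, 0.0282]
tcp_rot: [0.622, 0.783, 0.0, 0.001]
contact_force: [-0.8, 0.8, 5.1]
finger_gap: 0.0477
time_s: 22.55
position: [0.6563, -0.0078, 0.202]
tcp_rot: [0.622, 0.783, 0.002, 0.002]
contact_force: [0.5, 0.4, -1.2]
finger_gap: 0.0479
```

```bash
python3 -m inch '[[[0,0,0,-1,-0,0,-1],[0,0,0,-3,2,0,-1],[0,0,0,-5,5,0,-1],[0,0,0,-7,8.5,0,-1],[0,0,0,-9.5,12,0,-1],[0,0,0,-12,16,0,-1],[0,0,0,-14.5,20,0,-1],[0,0,0,-16.5,24,0,-1]]]'; python3 -m inch '[[[0,0,0,-1,2,0,-1],[0,0,0,-1.5,3,0,-1],[0,0,0,-1.5,3,0,-1],[0,0,0,-1.5,3,0,-1]]]'
```

```text
time_s: 23.35
position: [0.4884, 0.2328, 0.2014]
tcp_rot: [0.622, 0.783, 0.001, 0.002]
contact_force: [2.4, 1.3, -1.9]
finger_gap: 0.0478
time_s: 23.75
position: [0.474, 0.261, 0.2011]
tcp_rot: [0.623, 0.782, 0.0, 0.002]
contact_force: [0.6, 0.4, -1.4]
finger_gap: 0.0479
```

```bash
python3 -m inch '[[[0,0,0,-0.2,1.6,0,-1],[0,0,0,-0.2,1.6,-2,-1],[0,0,0,-0.2,1.6,-5,-1],[0,0,0,-0.2,1.6,-8,-1],[0,0,0,-0.2,1.6,-11,-1],[0,0,0,-0.2,1.6,-13.5,-1],[0,0,0,-0.2,1.6,-14.5,-1],[0,0,0,-0.2,1.6,-14.6,-1]]]'; python3 -m inch '[[[0,0,0,0,0,0,-1],[0,0,0,0,0,0,-1]]]'
python3 - <<'E'
from bench import env
from h import *
t=env.capture('top');c=env.capture('scene')
a=np.hstack([cv2.resize(t[270:370,140:240],(400,400),interpolation=2),cv2.resize(c[80:180,305:405],(400,400),interpolation=2)])
cv2.imwrite('pics/p5.png',a[:,:,::-1]); print(env.sense()['position'])
E
```

```text
time_s: 24.55
position: [0.4718, 0.2763, 0.0539]
tcp_rot: [0.623, 0.782, -0.001, 0.002]
contact_force: [-0.1, -0.3, -1.7]
finger_gap: 0.0477
time_s: 24.75
position: [0.4728, 0.2766, 0.055]
tcp_rot: [0.623, 0.782, 0.0, 0.002]
contact_force: [0.8, 0.0, -2.1]
finger_gap: 0.0474
[0.4725693  0.27667117 0.05503038]
```

View pics/p5.png

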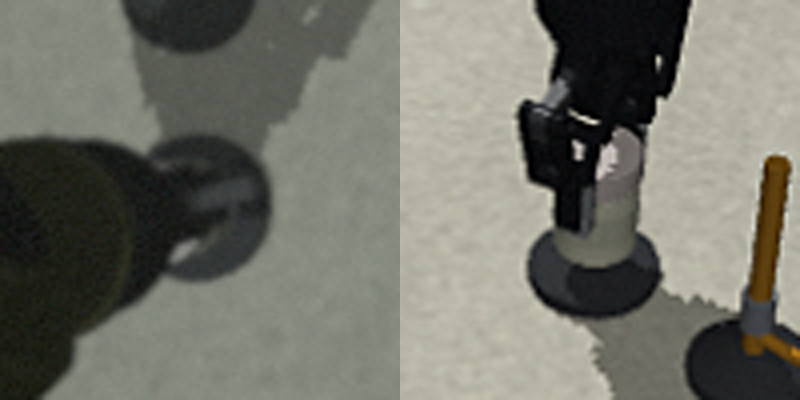

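The jar hangs upright over the plate, about centred. Lower it the remaining 2 cm.

```bash
python3 -m inch '[[[0,0,0,-0.05,0,-0.6,-1],[0,0,0,-0.05,0,-1.2,-1],[0,0,0,-0.05,0,-1.6,-1],[0,0,0,-0.05,0,-1.85,-1],[0,0,0,-0.05,0,-1.9,-1]]]'; python3 -m inch '[[[0,0,0,0,0,-0.1,-1],[0,0,0,0,0,-0.1,-1],[0,0,0,0,0,-0.1,-1]]]'
```

```text
time_s: 25.35
position: [0.4718, 0.2765, 0.0355]
tcp_rot: [0.623, 0.782, -0.0, 0.002]
contact_force: [-0.4, -0.2, -2.1]
finger_gap: 0.0477
time_s: 25.65
position: [0.4721, 0.2767, 0.0351]
tcp_rot: [0.623, 0.782, 0.0, 0.002]
contact_force: [-0.7, -0.8, 5.4]
finger_gap: 0.0478
```

Landed. Release with a modest opening, rise, and check.

```bash
python3 -m inch '[[[0,0,0,0,0,0,0.2],[0,0,0,0,0,0,0.4],[0,0,0,0,0,0,0.65],[0,0,0,0,0,0,0.65],[0,0,0,0,0,0,0.65]]]'; python3 -m inch '[[[0,0,0,0,0,1,0.65],[0,0,0,0,0,3,0.65],[0,0,0,0,0,6,0.65],[0,0,0,0,0,10,0.65],[0,0,0,0,0,14,0.65],[0,0,0,0,0,17,0.65],[0,0,0,0,0,20,0.65],[0,0,-8,0.5,-2.5,20,1]]]'
python3 -m inch '[[[0,0,-8,0,-4,0,1],[0,0,-16,0,-8,0,1],[0,0,-24,0,-12,0,1],[0,0,-32,0,-16,0,1],[0,0,-40,0,-20,0,1],[0,0,-48,0,-24,0,1],[0,0,-56,0,-28,0,1],[0,0,-64,0,-32,0,1]]]'
python3 - <<'E'
from bench import env
from h import *
t=env.capture('top');c=env.capture('scene')
a=np.hstack([cv2.resize(t[270:370,140:240],(400,400),interpolation=2),cv2.resize(c[80:180,305:405],(400,400),interpolation=2)])
cv2.imwrite('pics/p6.png',a[:,:,::-1]); print(env.sense()['position'],env.sense()['joints'])
E
```

```text
time_s: 26.15
position: [0.472, 0.2767, 0.035]
tcp_rot: [0.623, 0.782, 0.0, 0.002]
contact_force: [-1.0, -0.5, 0.0]
finger_gap: 0.0705
time_s: 26.95
position: [0.4776, 0.2561, 0.2401]
tcp_rot: [0.675, 0.738, 0.005, 0.002]
contact_force: [0.0, -0.5, -0.2]
finger_gap: 0.0825
time_s: 27.75
position: [0.4772, -0.0653, 0.241]
tcp_rot: [0.964, 0.266, 0.003, 0.004]
contact_force: [0.7, 0.7, 0.7]
finger_gap: 0.0849
[ 0.47689623 -0.06973834  0.24104848] [-0.04757939  0.27207889  0.17691733  1.85836323 -0.04548847  1.0064344
  0.6784836 ]
```

View pics/p6.png

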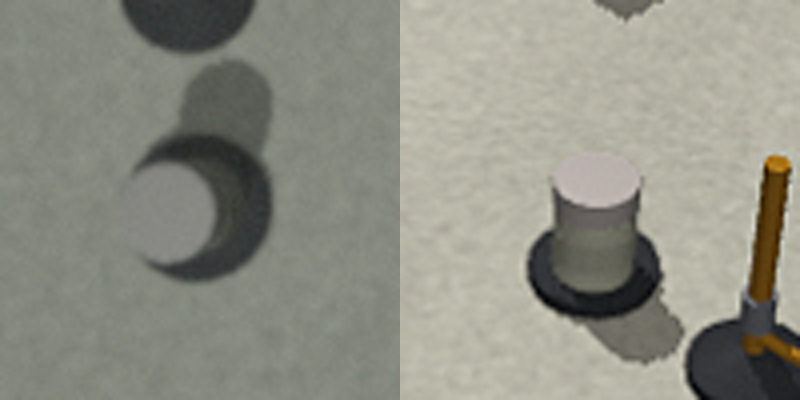

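```bash
python3 -c "
from bench import env
from h import *
print(ray(env,'top',[(181.75,323)],.074),ray(env,'scene',[(354.25,125)],.074))"
python3 -m inch '[[[0,0,-5,-0.5,-3,0,1],[0,0,-10,-1,-7,0,1],[0,0,-15,-1.5,-11,0,1],[0,0,-17.3,-2,-15,0,1],[0,0,-17.3,-2.5,-19,0,1],[0,0,-17.3,-2.7,-22.5,0,1],[0,0,-17.3,-2.7,-23.5,0,1],[0,0,-17.3,-2.7,-23.5,0,1]]]'; python3 -m inch '[[[0,0,0,0,0,0,1],[0,0,0,0,0,0,1],[0,0,0,0,0,0,1]]]'
```

```text
[[0.4713022  0.27584424 0.074     ]] [[0.47206977 0.27470387 0.074     ]]
time_s: 28.65
position: [0.4496, -0.3057, 0.2413]
tcp_rot: [0.993, 0.114, 0.002, 0.006]
contact_force: [0.2, -0.4, -0.5]
finger_gap: 0.0853
time_s: 28.95
position: [0.4502, -0.3041, 0.2414]
tcp_rot: [0.993, 0.115, 0.002, 0.006]
contact_force: [-0.1, -0.1, -0.1]
finger_gap: 0.0854
```

```bash
python3 -m inch '[[[0.7,0.3,0.4,-0.07,-0.1,0,1],[0.7,0.3,0.4,-0.07,-0.1,-3,1],[0.7,0.3,0.4,-0.07,-0.1,-6,1],[0.7,0.3,0.4,-0.07,-0.1,-9,1],[0.7,0.3,0.4,-0.07,-0.1,-11,1],[0.7,0.3,0.4,-0.07,-0.1,-12.2,1],[0.7,0.3,0.4,-0.07,-0.1,-12.5,1],[0.7,0.3,0.4,-0.07,-0.1,-12.5,1]]]'; python3 -m inch '[[[0,0,0,0,0,0,0.2],[0,0,0,0,0,0,-0.2],[0,0,0,0,0,0,-0.6],[0,0,0,0,0,0,-1],[0,0,0,0,0,0,-1],[0,0,0,0,0,0,-1],[0,0,0,0,0,0,-1],[0,0,0,0,0,0,-1]]]'
```

```text
time_s: 29.75
position: [0.4497, -0.3052, 0.1166]
tcp_rot: [0.993, 0.118, 0.0, -0.001]
contact_force: [0.2, 0.4, 0.3]
finger_gap: 0.0852
time_s: 30.55
position: [0.4496, -0.3056, 0.1174]
tcp_rot: [0.993, 0.118, 0.0, -0.0]
contact_force: [-1.7, -0.1, 5.6]
finger_gap: 0.0282
```

```bash
python3 -m inch '[[[0,0,0,0,0,1,-1],[0,0,0,0,0,3,-1],[0,0,0,0,0,5.5,-1],[0,0,0,0,0,8.5,-1],[0,0,0,0,0,11.5,-1],[0,0,0,0,0,14.5,-1],[0,0,0,0,0,16.5,-1],[0,0,0,0,0,17.5,-1]]]' && python3 -m inch '[[[0,0,0,0.5,1,0,-1],[0,0,0,2,3,0,-1],[0,0,0,4,6,0,-1],[0,0,0,6,9,0,-1],[0,0,0,8,12,0,-1],[0,0,0,10.5,15.5,0,-1],[0,0,0,13,19,0,-1],[0,0,0,15,22.5,0,-1]]]' && python3 -m inch '[[[0,0,0,0,0,0,-1],[0,0,0,0,0,0,-1],[0,0,0,0,0,0,-1]]]'
```

```text
time_s: 31.35
position: [0.4498, -0.3058, 0.2945]
tcp_rot: [0.993, 0.118, 0.001, 0.001]
contact_force: [0.3, -0.6, -5.0]
finger_gap: 0.0283
time_s: 32.15
position: [0.6003, -0.0777, 0.2926]
tcp_rot: [0.993, 0.119, 0.0, -0.0]
contact_force: [-0.0, 0.4, -4.2]
finger_gap: 0.0285
time_s: 32.45
position: [0.5995, -0.0782, 0.2915]
tcp_rot: [0.993, 0.118, -0.001, 0.0]
contact_force: [-0.5, 0.2, -3.8]
finger_gap: 0.0283
```

```bash
python3 -m inch '[[[0,0,0,0.95,1.4,0,-1],[0,0,0,0.95,1.4,-3,-1],[0,0,0,0.95,1.4,-6,-1],[0,0,0,0.95,1.4,-9,-1],[0,0,0,0.95,1.4,-12,-1],[0,0,0,0.95,1.4,-14.5,-1],[0,0,0,0.95,1.4,-16,-1],[0,0,0,0.95,1.4,-16.5,-1]]]'; python3 -m inch '[[[0,0,0,0,0,-0.3,-1],[0,0,0,0,0,-0.6,-1],[0,0,0,0,0,-0.7,-1]]]'
```

```text
time_s: 33.25
position: [0.6078, -0.0646, 0.1247]
tcp_rot: [0.993, 0.118, -0.003, -0.0]
contact_force: [-1.0, 0.5, -3.3]
finger_gap: 0.0285
time_s: 33.55
position: [0.6082, -0.0648, 0.1182]
tcp_rot: [0.993, 0.117, -0.002, -0.0]
contact_force: [-0.3, -0.1, -3.7]
finger_gap: 0.0285
```

```bash
python3 -m inch '[[[0,0,0,0.08,0.07,-0.05,-1],[0,0,0,0.08,0.07,-0.1,-1],[0,0,0,0.08,0.07,-0.1,-1]]]'; python3 -m inch '[[[0,0,0,0,0,-0.1,-1],[0,0,0,0,0,-0.1,-1],[0,0,0,0,0,-0.1,-1]]]'
```

```text
time_s: 33.85
position: [0.6093, -0.064, 0.1176]
tcp_rot: [0.993, 0.118, -0.002, -0.0]
contact_force: [-0.2, -0.1, -3.7]
finger_gap: 0.0283
time_s: 34.15
position: [0.6095, -0.0642, 0.1175]
tcp_rot: [0.993, 0.117, -0.001, 0.0]
contact_force: [-3.0, -0.5, 5.5]
finger_gap: 0.0279
```

Landed. Release, rise and go over the bottle on the tray at (0.5488, -0.3147).

```bash
python3 -m inch '[[[0,0,0,0,0,0,-0.5],[0,0,0,0,0,0,0],[0,0,0,0,0,0,0.5],[0,0,0,0,0,0,1],[0,0,0,0,0,0,1],[0,0,0,0,0,0,1],[0,0,0,0,0,0,1]]]';python3 -m inch '[[[0,0,0,0,0,1,1],[0,0,0,0,0,3,1],[0,0,0,0,0,6,1],[0,0,0,0,0,9,1],[0,0,0,-0.5,-2,11,1],[0,0,0,-1.5,-6,11,1],[0,0,0,-2.5,-10,11,1],[0,0,0,-3.5,-14,11,1]]]' 
python3 -m inch '[[[0,0,0,-0.5,-2.5,0,1],[0,0,0,-1,-5,0,1],[0,0,0,-1.5,-8,0,1],[0,0,0,-2,-10,0,1],[0,0,0,-2.5,-11,0,1],[0,0,0,-2.5,-11,0,1],[0,0,0,-2.5,-11,0,1]]]'; python3 -m inch '[[[0,0,0,0,0,0,1],[0,0,0,0,0,0,1]]]' 
```

```text
time_s: 34.85
position: [0.6095, -0.0642, 0.1175]
tcp_rot: [0.993, 0.117, -0.001, 0.0]
contact_force: [0.3, 0.2, -0.4]
finger_gap: 0.0854
time_s: 35.65
position: [0.5742, -0.2055, 0.2287]
tcp_rot: [0.993, 0.118, -0.001, 0.0]
contact_force: [2.1, -0.6, 0.3]
finger_gap: 0.0857
time_s: 36.35
position: [0.5496, -0.3142, 0.229]
tcp_rot: [0.993, 0.118, -0.0, -0.0]
contact_force: [0.3, 1.1, -0.1]
finger_gap: 0.0856
time_s: 36.55
position: [0.5504, -0.3126, 0.2291]
tcp_rot: [0.993, 0.119, -0.0, -0.0]
contact_force: [-0.6, 0.4, 0.8]
finger_gap: 0.0853
```

```bash
python3 -m inch '[[[0,0,0,-0.15,-0.2,0,1],[0,0,0,-0.15,-0.2,-3,1],[0,0,0,-0.15,-0.2,-6,1],[0,0,0,-0.15,-0.2,-9,1],[0,0,0,-0.15,-0.2,-11,1],[0,0,0,-0.15,-0.2,-12,1],[0,0,0,-0.15,-0.2,-12.3,1],[0,0,0,-0.15,-0.2,-12.3,1]]]'; python3 -m inch '[[[0,0,0,0,0,0,0.2],[0,0,0,0,0,0,-0.2],[0,0,0,0,0,0,-0.6],[0,0,0,0,0,0,-1],[0,0,0,0,0,0,-1],[0,0,0,0,0,0,-1],[0,0,0,0,0,0,-1],[0,0,0,0,0,0,-1]]]'; python3 -m inch '[[[0,0,0,0,0,1,-1],[0,0,0,0,0,3,-1],[0,0,0,0,0,5.5,-1],[0,0,0,0,0,8.5,-1],[0,0,0,0,0,11.5,-1],[0,0,0,0,0,14.5,-1],[0,0,0,0,0,17,-1],[0,0,0,0,0,19,-1]]]'
```

```text
time_s: 37.35
position: [0.5492, -0.3146, 0.1065]
tcp_rot: [0.993, 0.119, 0.0, -0.0]
contact_force: [0.2, -0.3, 0.8]
finger_gap: 0.0855
time_s: 38.15
position: [0.5496, -0.315, 0.1074]
tcp_rot: [0.993, 0.119, 0.001, 0.0]
contact_force: [-1.2, 0.2, 6.0]
finger_gap: 0.0344
time_s: 38.95
position: [0.5493, -0.3149, 0.2992]
tcp_rot: [0.993, 0.119, 0.001, 0.0]
contact_force: [0.4, -0.4, -4.2]
finger_gap: 0.0348
```

```bash
python3 -m inch '[[[0,0,0,0.3,2,0,-1],[0,0,0,0.9,6,0,-1],[0,0,0,1.5,10,0,-1],[0,0,0,2.1,14,0,-1],[0,0,0,2.8,18.5,0,-1],[0,0,0,3.4,23,0,-1],[0,0,0,3.9,27,0,-1],[0,0,0,4.3,30,0,-1]]]' && python3 -m inch '[[[0,0,0,0,0,0,-1],[0,0,0,0,0,0,-1],[0,0,0,0,0,0,-1]]]'
```

```text
time_s: 39.75
position: [0.5918, -0.0112, 0.2991]
tcp_rot: [0.993, 0.121, 0.0, -0.001]
contact_force: [0.7, -0.8, -4.1]
finger_gap: 0.0346
time_s: 40.05
position: [0.5914, -0.0128, 0.2991]
tcp_rot: [0.993, 0.12, 0.0, 0.0]
contact_force: [0.1, -1.0, -3.4]
finger_gap: 0.0343
```

```bash
python3 -m inch '[[[0,0,0,0.35,1.75,0,-1],[0,0,0,0.35,1.75,0,-1],[0,0,0,0.35,1.75,-3,-1],[0,0,0,0.35,1.75,-7,-1],[0,0,0,0.35,1.75,-11,-1],[0,0,0,0.35,1.75,-14.5,-1],[0,0,0,0.35,1.75,-17,-1],[0,0,0,0.35,1.75,-18,-1]]]'; python3 -m inch '[[[0,0,0,0,0,-0.2,-1],[0,0,0,0,0,-0.5,-1],[0,0,0,0,0,-0.7,-1],[0,0,0,0,0,-0.8,-1]]]'
```

```text
time_s: 40.85
position: [0.5932, 0.003, 0.1166]
tcp_rot: [0.993, 0.119, -0.002, 0.0]
contact_force: [-0.4, 0.1, -4.0]
finger_gap: 0.0348
time_s: 41.25
position: [0.5939, 0.0028, 0.1096]
tcp_rot: [0.993, 0.119, -0.001, 0.0]
contact_force: [-0.2, -0.6, -3.2]
finger_gap: 0.0347
```

```bash
python3 -m inch '[[[0,0,0,0.08,0.2,-0.1,-1],[0,0,0,0.08,0.2,-0.2,-1],[0,0,0,0.08,0.2,-0.2,-1],[0,0,0,0.08,0.2,-0.2,-1]]]'; python3 -m inch '[[[0,0,0,0,0,-0.1,-1],[0,0,0,0,0,-0.1,-1],[0,0,0,0,0,-0.1,-1]]]'
```

```text
time_s: 41.65
position: [0.5947, 0.0049, 0.1077]
tcp_rot: [0.993, 0.119, -0.001, 0.0]
contact_force: [-0.7, -0.4, -4.2]
finger_gap: 0.0346
time_s: 41.95
position: [0.5948, 0.0048, 0.1075]
tcp_rot: [0.993, 0.119, -0.001, 0.0]
contact_force: [-2.0, -0.2, 5.6]
finger_gap: 0.0343
```

Landed. Release, rise, and back away for the final check.

```bash
python3 -m inch '[[[0,0,0,0,0,0,-0.5],[0,0,0,0,0,0,0],[0,0,0,0,0,0,0.5],[0,0,0,0,0,0,1],[0,0,0,0,0,0,1],[0,0,0,0,0,0,1],[0,0,0,0,0,0,1]]]';python3 -m inch '[[[0,0,0,0,0,1,1],[0,0,0,0,0,3,1],[0,0,0,0,0,6,1],[0,0,0,0,0,10,1],[0,0,0,0,0,14,1],[0,0,0,0,0,17,1],[0,0,0,-3,-3,18,1],[0,0,0,-6,-6,18,1]]]';python3 -m inch '[[[0,0,0,-1,-4,0,1],[0,0,0,-2,-8,0,1],[0,0,0,-3,-12,0,1],[0,0,0,-4,-16,0,1],[0,0,0,-4,-20,0,1],[0,0,0,-4,-23,0,1],[0,0,0,-4,-23,0,1],[0,0,0,-4,-23,0,1]]]'
python3 - <<'E'
from bench import env
from h import *
t=env.capture('top');c=env.capture('scene')
cv2.imwrite('pics/sF.png',c[:,:,::-1])
crop(t,240,190,150,120,5,'pics/ctF.png')
E
```

```text
time_s: 42.65
position: [0.5948, 0.0048, 0.1075]
tcp_rot: [0.993, 0.119, -0.001, 0.0]
contact_force: [0.2, 0.4, 0.3]
finger_gap: 0.0855
time_s: 43.45
position: [0.5353, -0.0554, 0.29]
tcp_rot: [0.993, 0.12, 0.001, 0.001]
contact_force: [1.0, -0.9, -0.0]
finger_gap: 0.0854
time_s: 44.25
position: [0.495, -0.2859, 0.2904]
tcp_rot: [0.993, 0.119, 0.001, 0.001]
contact_force: [0.5, 1.2, 0.1]
finger_gap: 0.0854
```

View pics/ctF.png

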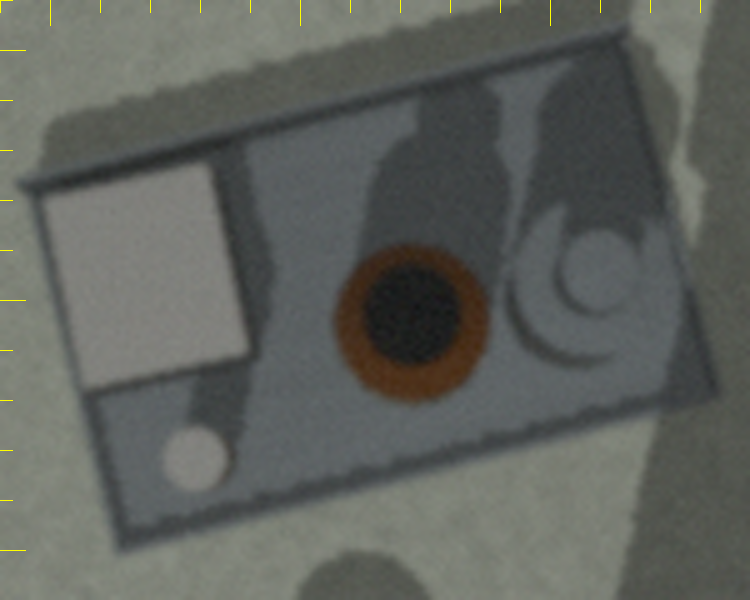

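View pics/sF.png

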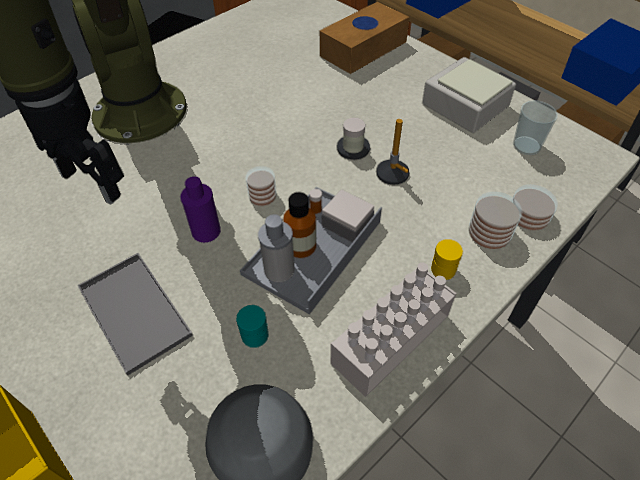

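Final pictures: the cap (412,315 in the crop, 310 at the start, so about 2 mm off) and the knob (600,271) are back where they were. Everything stands upright, the bystanders are unmoved, and the jar is on the plate.

```bash
python3 -m inch '[[[0,0,0,0,0,0,1],[0,0,0,0,0,0,1],[0,0,0,0,0,0,1]]]'; python3 -c "
from bench import env
print(env.hand_in())"
```

```text
time_s: 44.65
position: [0.4959, -0.2834, 0.2905]
tcp_rot: [0.993, 0.121, 0.002, 0.0]
contact_force: [-1.0, 0.1, -0.0]
finger_gap: 0.0858
the job is handed in; nothing more can be done
None
```

I moved the bottle and canister to the tray, set the jar on the plate, and put both back in the bay. I handed the job in at about 44.7 s of the 125 s allowed. `hand_in()` gave no verdict, so what follows rests on my own checks.

- **Jar:** it stands upright on the plate. After release the two views put it about 2 mm from the plate's middle (limit 12 mm).
- **Bottle and canister:** both are upright in the bay. In the top view the cap is within about 2 mm of its starting spot, and the knob shows no visible shift (limit 15 mm).
- **Bystanders:** the tip box, vial and dishes look unmoved in the last pictures, as do the turquoise, yellow and purple look-alikes.
- **Robot:** the gripper is open and clear of everything, with no contact force.

No check failed. The only disagreement was that the two cameras differed by up to about 4 mm on the bottle cap at the start, so I used the midpoint. I viewed 11 pictures.

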